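# Set the low watercolour easel for a small canvas

## Task

Get the table easel ready for a small canvas: plug the loose wooden ledge fully home, square and flush, into the socket at the bottom of the sloping mast and let go of it. Then slide the upper holder up the mast with its orange cam lever still open until the holder's top edge (the aluminium pull bar) meets the lower edge of the red tape mark, and, holding it there so that it does not slip back, squeeze the lever fully closed against the holder. Finish while still holding: keep the lever and the opposite side of the holder pinched between the fingers at the mark, and leave the brushes, paints and other things on the table where they are.

Things in the scene. Friction and masses are not known exactly. Their poses are not given: they have to be found in the camera images.
- ledge: loose wooden canvas ledge, about 90 g, standing on its plug. Origin: centre of the plug's lower end; z up, y along the bar, x across. Dark plug: 16 (x) by 40 (y) mm, 20 mm long (z 0 to 20), lowest 3 mm tapered. Lighter bar on top: 28 (x) by 130 (y) by 18 mm (z 20 to 38); grip it across the 28 mm. It may go in either way round
- plug_tip (a point): centre of the lower end of the ledge's plug (the ledge's origin), axes as the ledge
- socket_mouth (a point): centre of the mouth of the socket hole at the low end of the easel's mast. Axes: x up along the mast (20 degrees above level), y across it to the left, z square out of its face (20 degrees from vertical, leaning to the robot). Hole 19 (x) by 43 (y) mm, right through 28 mm, mouth chamfered 2 mm. Seated, the bar lies on the block's face, plug tip at z = -20 mm
- socket: black socket block, 50 mm along the mast, 70 mm across, 28 mm thick; origin in the middle of its underside, 28 mm below socket_mouth, axes as socket_mouth. Its face stands 2 mm proud of the mast's face
- mast: aluminium mast, 24 mm wide, 16 mm thick, running 300 mm up from the socket block, of a beech table easel fixed on the table with its low end to the robot (place and yaw vary). Origin on its face, 115 mm up-mast of the socket, 101 mm above the table; axes as socket_mouth. The base's rails lie 105 mm to either side and are 26 mm high; a prop stands under the upper end, within 22 mm of the middle
- mark (a point): lower edge of the red tape band (6 mm wide) round the mast, in the middle of the mast's face; axes as socket_mouth. It varies: 195 to 265 mm up-mast of the socket
- holder_edge (a point): top (up-mast) edge of the sliding holder, in its middle, 1 mm above the mast's face; axes as socket_mouth. Bring it level with mark along the mast
- grip_spot (a point): where to put the TCP to pinch the holder and its lever: 19.5 mm down-mast of the holder's top edge, midway between palm pad and closed lever, 8 mm out from the mast's face; axes as socket_mouth. The fingers go in along -z and close along y; the tips may go 27 mm below this point
- holder (a joint): travel of the holder up the mast in m: 0 at its lower stop, where it starts, to 0.145. With the lever open it runs freely and slides back down to the stop by its own weight (0.3 kg, about 1 N along the mast); with the lever closed it is clamped (over 20 N)
- holder_frame: the holder's bracket. Origin on the mast's face, 36 mm down-mast of its top edge; axes as socket_mouth. Body 60 x 32 mm, z -16 to 14. Black palm pad on the right: out to y = -23.5 mm, x -10 to 26, z -9 to 13. Aluminium pull bar: x 29 to 36, y -50 to 50, z 1.5 to 16.5; fingers beside the body below it can push it up. Wooden canvas bar: x -44 to -23, y -45 to 45, z 12 to 24
- lever (a joint): angle of the orange cam lever in rad: 0 closed (along the mast, against the holder's left side), growing as the tip swings out to the left; starts at 0.32 to 0.45, at most 0.6. It stays where it is left. Swinging it in takes about 5 N at the tip, rising to about 8 N below 0.23 rad, where the cam bites; it then stays closed
- lever_paddle: orange lever. Origin: its pivot, at x = -22, y = 20 mm in holder_frame's axes; its x runs to the tip, 48 mm away. 7 mm thick (y), 18 mm high (z -8 to 10). Closed, its outer face is at y = 23.5 mm in holder_frame's axes: palm pad and lever are then pinched at 47 mm. At 0.45 rad the tip is out at y = 44 mm
- lever_tip (a point): outer face of the lever at its tip, 47 mm from the pivot, axes as lever_paddle
- brush_jar: glass jar, 80 mm across and 100 mm tall, full of brushes that stand up to about 240 mm. Origin: centre of its foot
- water_cup: white ceramic water cup, 76 mm across, 85 mm tall. Origin: centre of its foot
- paint_jar_blue: closed clear paint jar with a blue band and white cap, 56 mm across, 62 mm tall. Origin: centre of its foot
- paint_jar_ochre: closed clear paint jar with an ochre band and black cap, 56 mm across, 62 mm tall. Origin: centre of its foot
- tube_red: paint tube with a red band lying flat, 115 mm long, 23 mm wide, 21 mm high. Origin: middle of its underside
- tube_green: paint tube with a green band lying flat, 115 mm long, 23 mm wide, 21 mm high. Origin: middle of its underside
- flat_brush: flat brush with a black handle lying on the table, 220 mm long, 30 mm wide at the bristles, 10 mm high. Origin: middle, underside
- palette: white porcelain palette with eight wells, 110 x 190 x 14 mm. Origin: middle of its underside

How it is judged (in metres and radians):
On the way, in this order (a step that is already met when the one before it is completed fails the run):
1. the ledge's plug is fully home in the socket and the fingers have let it go (z of plug_tip in the frame of socket_mouth below -0.017 m and x of plug_tip in the frame of socket_mouth between -0.004 and 0.004 m and y of plug_tip in the frame of socket_mouth between -0.004 and 0.004 m and angle between the z axis of ledge and the z axis of socket_mouth, either way round below 0.07 rad and angle between the x axis of ledge and the x axis of socket_mouth, either way round below 0.1 rad and contact force between the fingers and ledge below 0.3 N), for 0.3 s.
2. the fingers hold the upper holder with its top edge at the tape mark (within 4 mm) while the lever is still open (x of holder_edge in the frame of mark between -0.004 and 0.004 m and value of joint lever above 0.25 rad and (contact force between the fingers and holder_frame above 0.2 N or contact force between the fingers and lever_paddle above 0.2 N)), for 0.2 s.
3. the lever is squeezed fully closed with the holder still at the mark (x of holder_edge in the frame of mark between -0.004 and 0.004 m and value of joint lever below 0.06 rad and contact force between the fingers and holder_frame above 2 N and contact force between the fingers and lever_paddle above 2 N), for 0.3 s.
At the end, for the whole second after the job is handed in: The plug is at least 17 mm into the socket, within 4 mm of centre, square (0.07 rad), not touched; the holder's top edge is within 4 mm of the red tape's lower edge; the lever is closed (under 0.06 rad); the fingers still pinch lever and holder, each with over 2 N (all of step 1 and all of step 3); the arm keeps its last pose, push and grip.
It fails at once if the lever is swung closed (under 0.2 rad) while the holder is more than 8 mm away from the tape mark (value of joint lever below 0.2 rad and (x of holder_edge in the frame of mark above 0.008 m or x of holder_edge in the frame of mark below -0.008 m)).
It fails at once if something else on the table is pushed more than 30 mm or knocked over (distance of any of brush_jar, water_cup, paint_jar_blue, paint_jar_ochre, tube_red, tube_green, flat_brush, palette from where it was at the start of the episode above 0.03 m or angle between any of brush_jar, water_cup, paint_jar_blue, paint_jar_ochre, tube_red, tube_green, flat_brush, palette's own z axis and vertical above 0.6 rad).
It also fails if it takes over 58 s, if anything falls off the work surface, if the arm or the gripper's body presses on something with over 40 N, if the wrist force passes 120 N, or if a joint passes its speed limit or range.

## Robot

A 6-joint arm with a two-finger parallel gripper is mounted at the origin on the work surface. World frame = base frame: x ahead of the robot, y to its left, z up, the work surface at z = 0. Lengths are in m, angles in degrees, forces in N, time in s.
With the tool pointing down it reaches from about 0.275 to 0.875 m from the base axis. Payload 12.5 kg.
Tool frame: the origin (TCP) lies between the finger pads, 19 mm behind the fingertips; this is the grasp point; z points along the fingers, y is the line along which they close (so a half turn about z gives the same grasp; the last joint's range is limited). The gripper opens to 85 mm and grips with 20 to 120 N. Pads are 22 mm wide; open, the fingers measure 114 mm over their backs; the gripper's body (76 mm by 85 mm) begins 54 mm behind the grasp point. The pads swing forward as they close: fully open they stand 13 mm farther back than shut.
Start: joints at [60.012, 20.094, 94.641, -0, 65.266, -4.847], TCP at [0.234, 0.498, 0.25] pointing down, gripper open.
Joint ranges: [-157.81, 157.81], [-45, 120.19], [0.68, 151.7], [-89.99, 269.99], [4.06, 180], [-164.3, 164.3]. Speed limits (degrees/s): [127.2, 127.2, 159.86, 180, 180, 180].

## Interface

Orientations are given as a 3x3 rotation matrix whose columns are the frame's x, y, z axes.
In Python, from cell import r gives the robot as it stands.
- The arm moves only by the shell command python3 -m pendant 'ROWS' [OPENING] [FORCE]. ROWS is a JSON object whose one key "motion" holds a list of rows, each an object of numbers: "tx", "ty", "tz": the shift along the tool's x, y, z in cm; "spin": the turn about the tool's z in degrees. A call has 1 to 8 rows; each row is the pose to reach, as a shift and turn from the pose commanded when the call began, along the tool's axes at that moment; what a row does not reach only later rows make up. A row lasts 1/10 s, in which the tool goes at most 50 mm and 8.59 degrees, less where a joint would pass 70% of its speed; a pose out of reach is approached as far as the arm can. A call with a gripper value outside its range is refused whole. OPENING is the finger opening in cm, from 0 to 8.54, set as the call begins (- or left out, the last holds). The fingers move at their own pace and stop on an object; FORCE is the grip in N (left out, the last holds). Time passes only in rows, so rows that repeat a pose let the fingers close. It gives the time, the measured TCP pose, the force, the opening and the grip force at its end, in the units of the state.
- r.state(): the state, without advancing time (a new reading comes with each control period).
- r.grab_frame(name): name is "scene" or "side" or "wrist"; returns (picture, depth): 400x640x3 uint8, red, green, blue; 400x640 float32, m along the optical axis (not along the pixel's ray), 0 where there is no reading.
- r.get_calibration(name): a dict with "K" (3x3 intrinsics, pixels), "dist" ([k1, k2, p1, p2, k3] as OpenCV has them; the pictures are not rectified), "origin" and "orientation" of the camera in the world; the wrist camera has in their place "hand_eye" (4x4, takes a point from camera to tool coordinates, whose origin is the TCP and whose axes are the flange's). Camera axes: x right, y up, looking along -z (the intrinsics and any distortion apply to the point x, -y, -z); pixel columns grow to the right and rows downward; lengths in m; the calibration is good to about 2 mm. A picture is of the moment at which its call begins: read the wrist's pose just before it. get_calibration takes no time and is no camera call.
- r.sign_off(): hands the job in; it is judged then, once.
The state is a dict: "time_s": time; "joints": joint angles; "joint_velocities": joint speeds; "joint_torque": joint torques, N m; "eef_pos": TCP position; "eef_rot": TCP orientation; "wrist_force": force on the tool from outside, world axes, zero at the start; "ft_torque": the same for the moment, N m; "width": finger opening in m; "finger_force": force on a finger pad.
Only numpy, scipy, OpenCV 4.12 (cv2) and the standard library are available. Lean on these libraries where they do the work, as an engineer would, in place of code of your own. Each camera call takes 0.05 s, during which the arm holds its last target. There are 200 camera calls.

## Working session

There is one attempt and no reset: what is moved stays moved. The work goes in short steps, Python scripts to look and compute and a shell command to move; the robot and the scene stay as the last step left them, time stands still between calls to the robot, and variables do not carry over. Pictures are saved under pics/ and viewed, at most 11 in all, crops included, and the job is handed in when it is done.

```bash
mkdir -p pics; ls
cat > h.py <<'E'
import numpy as np, cv2
from cell import r
def grab(n):
    s=r.state(); im,d=r.grab_frame(n); c=r.get_calibration(n)
    K=np.array(c["K"],float); dist=np.array(c["dist"],float)
    if "hand_eye" in c:
        H=np.array(c["hand_eye"]); R=np.array(s["eef_rot"]); T=np.eye(4); T[:3,:3]=R; T[:3,3]=s["eef_pos"]; T=T@H
    else:
        T=np.eye(4); T[:3,:3]=c["orientation"]; T[:3,3]=c["origin"]
    np.savez("last_"+n,im=im,d=d,K=K,dist=dist,T=T); return im,d,K,dist,T
def load(n):
    z=np.load("last_"+n+".npz"); return [z[k] for k in("im","d","K","dist","T")]
def rays(uv,K,dist):
    p=cv2.undistortPoints(np.array(uv,float).reshape(-1,1,2),K,dist).reshape(-1,2)
    return np.c_[p[:,0],-p[:,1],-np.ones(len(p))]
def cloud(g):
    im,d,K,dist,T=g; h,w=d.shape
    uv=np.stack(np.meshgrid(np.arange(w),np.arange(h)),-1).reshape(-1,2)
    P=rays(uv,K,dist)*d.reshape(-1,1); P=P@T[:3,:3].T+T[:3,3]
    P[d.ravel()==0]=np.nan
    return P.reshape(h,w,3)
def proj(P,g):
    im,d,K,dist,T=g; q=(np.array(P,float)-T[:3,3])@T[:3,:3]; q=q*[1,-1,-1]
    return cv2.projectPoints(q.reshape(-1,1,3),np.zeros(3),np.zeros(3),K,dist)[0].reshape(-1,2)
def save(im,name): cv2.imwrite("pics/"+name,cv2.cvtColor(im,cv2.COLOR_RGB2BGR))
E
python3 - <<'E'
from h import *
ims=[grab(n)[0] for n in("scene","side","wrist")]
s=r.state(); print(s["eef_rot"],s["time_s"],s["width"])
for n in("scene","side","wrist"):
    g=load(n);print(n,g[4].round(3).tolist(),g[2][0,0])
save(ims[0],"scene0.png"); save(ims[1],"side0.png"); save(ims[2],"wrist0.png")
E
```

```text
pics
[[-9.05264331e-01  4.24848603e-01 -3.94301338e-04]
 [ 4.24848781e-01  9.05264067e-01 -6.93940364e-04]
 [ 6.21272394e-05 -7.95717903e-04 -9.99999681e-01]] 0.15 0.08521851378756554
scene [[-0.883, -0.368, 0.292, 0.925], [0.47, -0.705, 0.531, 0.612], [0.011, 0.606, 0.795, 1.049], [0.0, 0.0, 0.0, 1.0]] 439.8908384519264
side [[0.795, 0.419, -0.439, -0.032], [-0.606, 0.538, -0.586, -0.837], [-0.009, 0.732, 0.681, 1.055], [0.0, 0.0, 0.0, 1.0]] 512.1237634999989
wrist [[0.425, -0.87, -0.25, 0.17], [0.905, 0.408, 0.118, 0.529], [-0.001, -0.276, 0.961, 0.375], [0.0, 0.0, 0.0, 1.0]] 347.21921069569305
```

View pics/scene0.png

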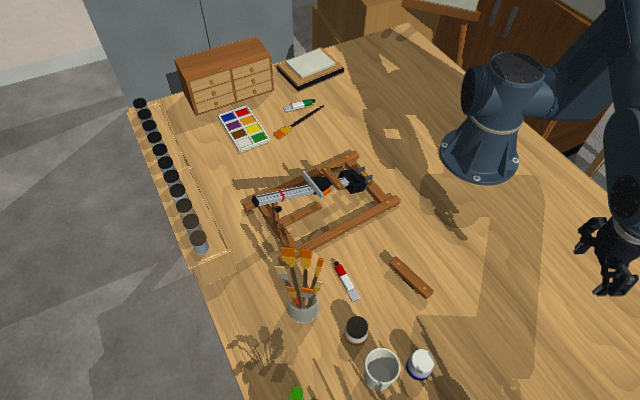

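View pics/side0.png

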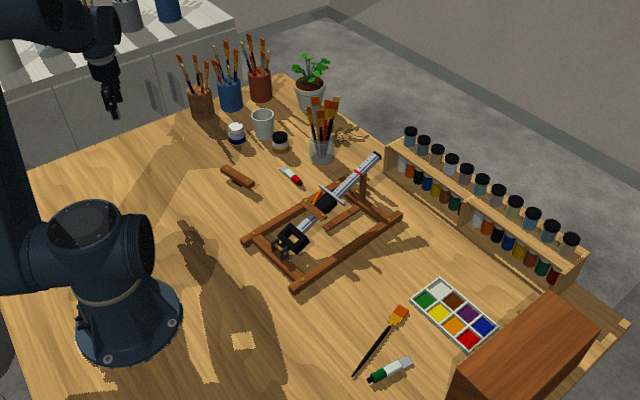

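Scene view: ledge at about (410,277), socket block at (352,180), mast with the red mark at (283,196), holder with pull bar near (315,183). Side view: ledge at (238,177), socket at (292,237), mark near (352,172).

Run:
```python
from h import *
for n,box in (("scene",(380,250,445,305)),("side",(215,160,262,192))):
    g=load(n);P=cloud(g);x0,y0,x1,y1=box
    q=P[y0:y1,x0:x1].reshape(-1,3); q=q[(q[:,2]>.030)&(q[:,2]<.048)]
    rect=cv2.minAreaRect((q[:,:2]*1000).astype(np.float32)); print(n,len(q),rect,np.median(q[:,2]), q.mean(0))
# easel enlarged crops
a=load("scene")[0][140:250,235:405]; b=load("side")[0][140:300,235:410]
a=cv2.resize(a,None,fx=4,fy=4,interpolation=cv2.INTER_CUBIC); b=cv2.resize(b,None,fx=3.4,fy=3.4,interpolation=cv2.INTER_CUBIC)
save(a,"sc_crop.png");save(b,"si_crop.png"); print(a.shape,b.shape)
```

```text
scene 550 ((462.33209228515625, 267.4908142089844), (30.57740592956543, 128.67025756835938), 11.27212905883789) 0.03829606496491855 [0.46312271 0.26972062 0.03801215]
side 305 ((459.3778381347656, 265.4841003417969), (33.4599609375, 132.36398315429688), 11.781170845031738) 0.037745131525243725 [0.45849551 0.26248621 0.0374324 ]
(440, 680, 3) (544, 595, 3)
```

View pics/si_crop.png

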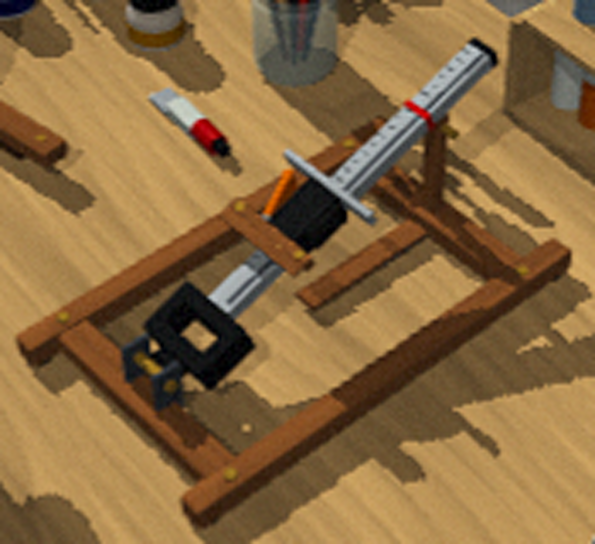

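The side crop shows the socket face with corners near (185,283), (253,340), (208,388), (147,325), the red band at about (418,113), and the mast end near (478,50). Pull bar runs (287,153)–(370,217), lever is open.

```bash
cat > easel.py <<'E'
from h import *
from scipy.optimize import least_squares
c,s=np.cos(np.radians(20)),np.sin(np.radians(20))
MZ=.101-.115*s+.002*c
def frame(x,y,yaw):
    Rz=cv2.Rodrigues(np.array([0,0,yaw]))[0]
    return Rz@np.array([[c,0,-s],[0,1,0],[s,0,c]]), np.array([x,y,MZ])
E
python3 - <<'E'
from easel import *
g=load("side")
cr=np.array([(185,283),(253,340),(208,388),(147,325)])/3.4+[235,140]
mo=np.array([(.025,.035,0),(.025,-.035,0),(-.025,-.035,0),(-.025,.035,0)])
pb=np.array([(287,153),(370,217)])/3.4+[235,140]   # pull bar ends
band=np.array([(405,108),(430,125)])/3.4+[235,140]
def res(p):
    R,o=frame(*p[:3]); q=np.vstack([mo,[(p[3],.012,-.002),(p[3],-.012,-.002)]])@R.T+o
    h=np.array([(p[4]-.003,.05,.0145),(p[4]-.003,-.05,.0145)])@R.T+o
    return (proj(np.vstack([q,h]),g)-np.vstack([cr,band,pb])).ravel()
f=least_squares(res,[.5,-.05,0.1,.23,.12]); print(f.x, np.degrees(f.x[2]), np.abs(f.fun).round(1))
P=cloud(g)
for u,v in cr: print(P[int(v+.5),int(u+.5)])
R,o=frame(*f.x[:3]); g2=load("scene"); print(proj(np.array([[0,0,0],[f.x[3],0,-.002],[f.x[4],0,0.014]])@R.T+o,g2).round())
E
```

```text
[ 0.43564964 -0.07179131  0.08909195  0.24661243  0.1549814 ] 5.104592509614668 [1.8 0.9 0.7 1.4 1.2 1.7 0.4 1.8 0.2 0.1 0.8 0.7 0.2 0.5 1.3 0.7]
[ 0.45362373 -0.02760356  0.07174239]
[ 0.49793952 -0.05290876 -0.00372095]
[ 0.42497348 -0.09754456  0.03142213]
[ 0.4108439  -0.0376801   0.05827193]
[[352. 175.]
 [282. 192.]
 [311. 181.]]
```

```bash
python3 - <<'E'
from h import *
P=cloud(load("scene"))
for n,u,v in(("brush",303,312),("bluejar",420,358),("ochre",357,325),("cup",382,362),("tube",345,280)): print(n,P[v,u])
E
python3 -m pendant '{"motion":[{"tx":-30.4,"ty":-11.3,"tz":3,"spin":53.4},{"tx":-30.4,"ty":-11.3,"tz":3,"spin":53.4},{"tx":-30.4,"ty":-11.3,"tz":3,"spin":53.4},{"tx":-30.4,"ty":-11.3,"tz":3,"spin":53.4},{"tx":-30.4,"ty":-11.3,"tz":3,"spin":53.4},{"tx":-30.4,"ty":-11.3,"tz":3,"spin":53.4},{"tx":-30.4,"ty":-11.3,"tz":11,"spin":53.4},{"tx":-30.4,"ty":-11.3,"tz":11,"spin":53.4}]}'
```

```text
brush [0.75471528 0.24160321 0.07687435]
bluejar [0.57091955 0.45072439 0.06076526]
ochre [0.65612013 0.3223173  0.06288579]
cup [0.63913576 0.41114297 0.02124491]
tube [0.60862647 0.19122107 0.0151248 ]
time_s: 0.95
eef_pos: [0.4616, 0.2648, 0.1383]
eef_rot: [[-0.195, 0.981, 0.0], [0.981, 0.195, -0.0], [-0.0, 0.0, -1.0]]
wrist_force: [0.5, 0.2, 0.6]
width: 0.0855
finger_force: 0.0
```

Run:
```python
from h import *
g=grab("wrist"); P=cloud(g).reshape(-1,3); s=r.state(); print(s["time_s"],s["eef_pos"])
q=P[(P[:,2]>.030)&(P[:,2]<.045)&(abs(P[:,0]-.461)<.06)&(abs(P[:,1]-.266)<.1)]
print(len(q),cv2.minAreaRect((q[:,:2]*1000).astype(np.float32)),np.median(q[:,2]))
save(g[0],"w1.png")
```

```text
1.0 [0.45975444 0.2633352  0.13335307]
7511 ((461.0025939941406, 269.08392333984375), (28.14089584350586, 129.29934692382812), 12.361640930175781) 0.03896818519668624
```

View pics/w1.png

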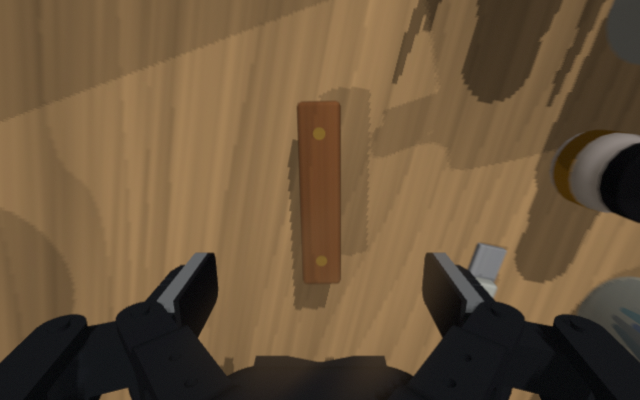

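The wrist view shows the ledge from (320,101) to (321,283) and upright; the red tube is at (487,260), the ochre jar at (600,170). Next I look at the easel from above before grasping.

```bash
python3 -m pendant '{"motion":[{"tx":-32.7,"ty":2.7,"tz":-16},{"tx":-32.7,"ty":2.7,"tz":-16},{"tx":-32.7,"ty":2.7,"tz":-16},{"tx":-32.7,"ty":2.7,"tz":-16},{"tx":-32.7,"ty":2.7,"tz":-16},{"tx":-32.7,"ty":2.7,"tz":-16},{"tx":-32.7,"ty":2.7,"tz":-16},{"tx":-32.7,"ty":2.7,"tz":-16}]}' >/dev/null
python3 -m pendant '{"motion":[{"tx":0},{"tx":0},{"tx":0}]}'
python3 - <<'E'
from h import *
from easel import *
g=grab("wrist"); R,o=frame(.4356,-.0718,.0891)
print(proj(np.array([[0,0,0],[.2466,0,-.002],[.155,0,0.014]])@R.T+o,g).round())
im=g[0]; save(cv2.resize(im[60:360,100:560],(800,522),interpolation=cv2.INTER_CUBIC),"w2.png")
E
```

```text
[[215. 578.]
 [542. 782.]
 [394. 726.]]$.motion[0]: bad value
$.motion[0]: bad value
```

View pics/w2.png

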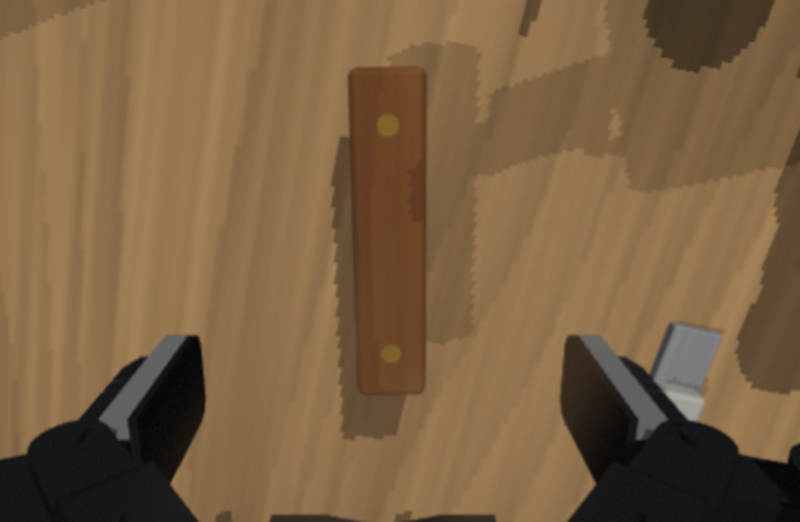

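Both moves were refused, so this view still shows the ledge. The rows probably need all four keys.

```bash
python3 -m pendant '{"motion":[{"tx":-32.7,"ty":2.7,"tz":-16,"spin":0},{"tx":-32.7,"ty":2.7,"tz":-16,"spin":0},{"tx":-32.7,"ty":2.7,"tz":-16,"spin":0},{"tx":-32.7,"ty":2.7,"tz":-16,"spin":0},{"tx":-32.7,"ty":2.7,"tz":-16,"spin":0},{"tx":-32.7,"ty":2.7,"tz":-16,"spin":0},{"tx":-32.7,"ty":2.7,"tz":-16,"spin":0},{"tx":-32.7,"ty":2.7,"tz":-16,"spin":0}]}'
python3 -m pendant '{"motion":[{"tx":0,"ty":0,"tz":0,"spin":0},{"tx":0,"ty":0,"tz":0,"spin":0},{"tx":0,"ty":0,"tz":0,"spin":0}]}'
```

```text
time_s: 1.85
eef_pos: [0.5535, -0.0514, 0.3044]
eef_rot: [[-0.197, 0.98, 0.005], [0.98, 0.197, -0.001], [-0.003, 0.005, -1.0]]
wrist_force: [0.2, 0.6, -0.6]
width: 0.0854
finger_force: 0.0
time_s: 2.15
eef_pos: [0.5517, -0.047, 0.2996]
eef_rot: [[-0.2, 0.98, -0.001], [0.98, 0.2, 0.0], [0.001, -0.001, -1.0]]
wrist_force: [-0.5, 0.5, 0.2]
width: 0.0854
finger_force: 0.0
```

Run:
```python
from h import *
from easel import *
g=grab("wrist"); R,o=frame(.4356,-.0718,.0891)
print(proj(np.array([[0,0,0],[.2466,0,-.002],[.155,0,0.014]])@R.T+o,g).round())
im=g[0]; save(cv2.resize(im[60:360,100:560],(800,522),interpolation=cv2.INTER_CUBIC),"w3.png")
print(r.state()["eef_pos"])
```

```text
[[207. 167.]
 [452. 217.]
 [343. 200.]]
[ 0.55178812 -0.04715679  0.29961896]
```

View pics/w3.png

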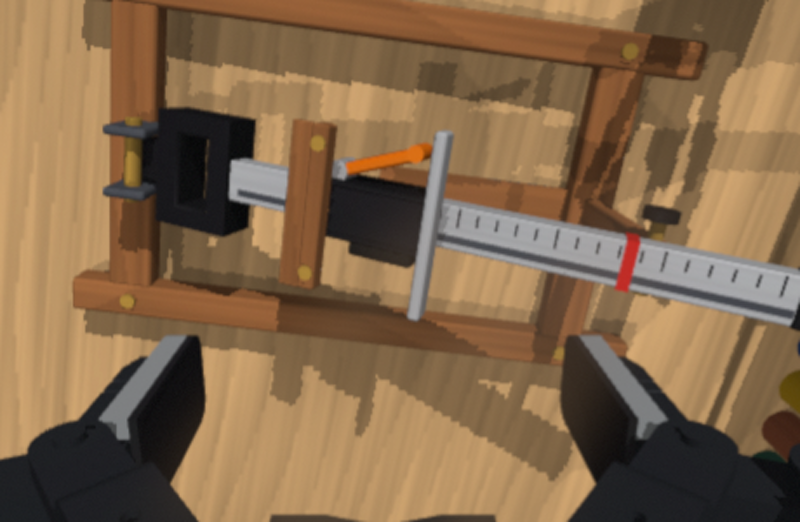

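The wrist crop shows the socket at about (205,170) with its open hole near (192,168), the pull bar from (443,133) to (415,318), the open lever tip at (420,152) and the red tape at (628,262), lower edge near x=622. I refine with depth in the socket frame.

Run:
```python
from easel import *
g=load("wrist"); C=cloud(g).reshape(-1,3); rgb=g[0].reshape(-1,3).astype(int)
p=np.array([.4356,-.0718,.0891])
for it in range(4):
    R,o=frame(*p); q=(C-o)@R
    m=(abs(q[:,2])<.006)&(abs(q[:,0])<.04)&(abs(q[:,1])<.05)
    f=q[m]; rect=cv2.minAreaRect((f[:,:2]*1000).astype(np.float32))
    ms=(abs(q[:,2]+.002)<.006)&(q[:,0]>.17)&(q[:,0]<.31)&(abs(q[:,1])<.025)
    red=(rgb[:,0]>120)&(rgb[:,1]<60)&(rgb[:,2]<60)&(q[:,0]>.17)&(q[:,0]<.3)&(abs(q[:,1])<.03)&(q[:,2]>-.008)
    a=np.polyfit(q[ms,0],q[ms,1],1); 
    x0,x1=np.percentile(f[:,0],[1,99]);y0,y1=np.percentile(f[:,1],[1,99])
    print(np.round(p,4),rect,"pct",np.round([x0,x1,y0,y1],4),"mast slope",a.round(4),"z",np.median(f[:,2]).round(4),np.median(q[ms,2]).round(4))
    dyaw=np.arctan(a[0]); cx,cy=(x0+x1)/2,(y0+y1)/2
    p=p+np.array([*(R@[cx,cy,0])[:2],dyaw])
R,o=frame(*p);q=(C-o)@R
rq=q[red]; print("tape",np.percentile(rq[:,0],[2,50,98]),np.percentile(rq[:,1],[2,98]),len(rq))
b=q[(abs(q[:,2]-.0145)<.004)&(abs(q[:,0]-.155)<.012)&(abs(q[:,1])<.06)]; print("bar",np.percentile(b[:,0],[2,98]),np.percentile(b[:,1],[1,99]),len(b))
l=q[(rgb[:,0]>180)&(rgb[:,1]>60)&(rgb[:,1]<140)&(rgb[:,2]<60)&(q[:,1]>.01)&(abs(q[:,1])<.06)&(q[:,0]>.08)&(q[:,0]<.16)&(q[:,2]>0)]
print("lever",len(l),np.polyfit(l[:,0],l[:,1],1),l.max(0))
# hole: points deep below face
h=q[(q[:,2]<-.006)&(abs(q[:,0])<.02)&(abs(q[:,1])<.03)]; print("hole",np.percentile(h[:,0],[1,99]),np.percentile(h[:,1],[1,99]),len(h)); np.save("p.npy",p); print(p)
```

```text
[ 0.4356 -0.0718  0.0891] ((-0.23894882202148438, 9.959117889404297), (70.2570571899414, 80.42174530029297), 88.76046752929688) pct [-0.0393  0.0384 -0.0245  0.0446] mast slope [-0.0171  0.0108] z -0.0001 -0.0018
[ 0.4343 -0.0618  0.072 ] ((-0.11150360107421875, -0.08060836791992188), (70.25740814208984, 79.88063049316406), 89.67179107666016) pct [-0.0392  0.0384 -0.0345  0.0347] mast slope [-0.0009  0.0007] z -0.0002 -0.0019
[ 0.4339 -0.0618  0.0711] ((-0.044628143310546875, -0.16210556030273438), (70.25735473632812, 79.95769500732422), 89.72162628173828) pct [-0.0391  0.0385 -0.0346  0.0346] mast slope [0.0002 0.0006] z -0.0003 -0.0021
[ 0.4336 -0.0618  0.0713] ((-0.0367889404296875, -0.17593765258789062), (70.25736999511719, 80.01058959960938), 89.71099853515625) pct [-0.0389  0.0384 -0.0346  0.0346] mast slope [-0.0005  0.0007] z -0.0004 -0.0022
tape [0.25154754 0.25381222 0.25618133] [-0.0121544   0.01239116] 192
bar [0.14372985 0.15983811] [-0.04764236  0.04846358] 1161
lever 300 [ 0.38238574 -0.01873395] [0.14716249 0.0403928  0.00972354]
hole [-0.00673129  0.01938132] [-0.02202364  0.02948381] 823
[ 0.4333184  -0.06180123  0.07079056]
```

Run:
```python
from easel import *
g=load("wrist"); C=cloud(g).reshape(-1,3); rgb=g[0].reshape(-1,3).astype(int)
p=np.array([.4336,-.0617,.0711]);R,o=frame(*p); q=(C-o)@R
f=q[(abs(q[:,2])<.004)&(abs(abs(q[:,1])-.029)<.005)&(abs(q[:,0])<.06)]; print(np.percentile(f[:,0],[0,1,2,50,98,99,100]).round(4),len(f))
bins=np.arange(-.04,.04,.002); print(np.c_[bins[:-1]*1e3,np.histogram(f[:,0],bins)[0]].astype(int).tolist())
# inner hole edges on face: scan |y|<.018 for face points
e=q[(abs(q[:,2])<.0025)&(abs(q[:,1])<.018)&(abs(q[:,0])<.03)]; print(np.c_[bins[:-1]*1e3,np.histogram(e[:,0],bins)[0]].astype(int).tolist())
e=q[(abs(q[:,2])<.0025)&(abs(q[:,0])<.006)]; b2=np.arange(-.04,.042,.002);print(np.c_[b2[:-1]*1e3,np.histogram(e[:,1],b2)[0]].astype(int).tolist())
# tape along with intensity & bar profile
red=(rgb[:,0]>90)&(rgb[:,0]>2*rgb[:,1])&(rgb[:,0]>2*rgb[:,2])&(abs(q[:,1])<.011)&(q[:,0]>.2)&(q[:,0]<.3)&(q[:,2]>-.006)
print("tape",np.percentile(q[red,0],[1,5,50,95,99]).round(4),np.median(q[red,2]))
m=(abs(q[:,2]-.0165)<.003)&(abs(q[:,1])<.045)&(abs(q[:,0]-.155)<.015); print("bar",np.percentile(q[m,0],[2,50,98]).round(4),m.sum())
```

```text
[-0.0431 -0.0408 -0.0386  0.004   0.0286  0.0289  0.0299] 826
[[-40, 7], [-38, 12], [-36, 5], [-33, 0], [-31, 0], [-29, 0], [-27, 0], [-25, 0], [-23, 0], [-21, 23], [-19, 25], [-17, 26], [-15, 30], [-13, 31], [-11, 30], [-9, 28], [-7, 28], [-5, 36], [-3, 29], [-1, 27], [0, 26], [2, 36], [4, 29], [6, 28], [8, 31], [10, 31], [12, 27], [14, 30], [16, 30], [18, 35], [20, 30], [22, 33], [24, 32], [26, 34], [28, 44], [30, 0], [32, 0], [34, 0], [36, 0]]
[[-40, 0], [-38, 0], [-36, 0], [-33, 0], [-31, 0], [-29, 2], [-27, 6], [-25, 2], [-23, 0], [-21, 40], [-19, 50], [-17, 54], [-15, 48], [-13, 55], [-11, 47], [-9, 61], [-7, 73], [-5, 23], [-3, 0], [-1, 0], [0, 0], [2, 0], [4, 0], [6, 0], [8, 0], [10, 0], [12, 8], [14, 37], [16, 57], [18, 59], [20, 54], [22, 60], [24, 56], [26, 59], [28, 61], [30, 0], [32, 0], [34, 0], [36, 0]]
[[-40, 0], [-38, 0], [-36, 10], [-33, 16], [-31, 16], [-29, 15], [-27, 19], [-25, 18], [-23, 18], [-21, 3], [-19, 0], [-17, 0], [-15, 2], [-13, 0], [-11, 2], [-9, 1], [-7, 1], [-5, 1], [-3, 3], [-1, 2], [0, 2], [2, 1], [4, 0], [6, 3], [8, 1], [10, 3], [12, 0], [14, 1], [16, 0], [18, 2], [20, 5], [22, 16], [24, 21], [26, 22], [28, 18], [30, 20], [32, 18], [34, 11], [36, 0], [38, 0]]
tape [0.2509 0.2511 0.2536 0.256  0.2563] -0.0015855244797832288
bar [0.1533 0.1562 0.1592] 575
```

```bash
python3 -m pendant '{"motion":[{"tx":32.7,"ty":-2.6,"tz":16,"spin":0},{"tx":32.7,"ty":-2.6,"tz":16,"spin":0},{"tx":32.7,"ty":-2.6,"tz":16,"spin":0},{"tx":32.7,"ty":-2.6,"tz":16,"spin":0},{"tx":32.7,"ty":-2.6,"tz":16,"spin":0},{"tx":32.7,"ty":-2.6,"tz":16,"spin":0},{"tx":32.7,"ty":-2.6,"tz":16,"spin":0},{"tx":32.7,"ty":-2.6,"tz":16,"spin":0}]}' >/dev/null
python3 -m pendant '{"motion":[{"tx":0,"ty":0,"tz":2,"spin":0},{"tx":0,"ty":0,"tz":2,"spin":0},{"tx":0,"ty":0,"tz":2,"spin":0},{"tx":0,"ty":0,"tz":2,"spin":0},{"tx":0,"ty":0,"tz":2,"spin":0},{"tx":0,"ty":0,"tz":2,"spin":0}]}'
python3 - <<'E'
from h import *
g=grab("wrist"); P=cloud(g).reshape(-1,3); s=r.state(); R=np.array(s["eef_rot"]); print(s["eef_pos"],np.degrees(np.arctan2(R[1,1],R[0,1])))
q=P[(P[:,2]>.033)&(P[:,2]<.045)&(abs(P[:,0]-.461)<.06)&(abs(P[:,1]-.266)<.1)]
rc=cv2.minAreaRect((q[:,:2]*1000).astype(np.float32)); print(rc,np.median(q[:,2]))
print("tool delta",R.T@(np.array([*rc[0],0])/1000-s["eef_pos"]))
E
```

```text
time_s: 3.6
eef_pos: [0.4622, 0.2665, 0.1206]
eef_rot: [[-0.198, 0.98, 0.001], [0.98, 0.198, 0.0], [0.0, 0.001, -1.0]]
wrist_force: [0.0, 0.7, -0.3]
width: 0.0857
finger_force: 0.0
[0.46209105 0.26649592 0.12048814] 11.432681660545033
((461.0953369140625, 269.1406555175781), (28.074663162231445, 129.20242309570312), 12.310197830200195) 0.03894243200284453
tool delta [ 0.00276784 -0.00054125  0.12048827]
```

```bash
python3 -m pendant '{"motion":[{"tx":0.28,"ty":-0.05,"tz":3,"spin":-0.9},{"tx":0.28,"ty":-0.05,"tz":6,"spin":-0.9},{"tx":0.28,"ty":-0.05,"tz":7.8,"spin":-0.9},{"tx":0.28,"ty":-0.05,"tz":7.8,"spin":-0.9},{"tx":0.28,"ty":-0.05,"tz":7.8,"spin":-0.9}]}' && python3 -m pendant '{"motion":[{"tx":0,"ty":0,"tz":0,"spin":0},{"tx":0,"ty":0,"tz":0,"spin":0},{"tx":0,"ty":0,"tz":0,"spin":0},{"tx":0,"ty":0,"tz":0,"spin":0},{"tx":0,"ty":0,"tz":0,"spin":0},{"tx":0,"ty":0,"tz":0,"spin":0},{"tx":0,"ty":0,"tz":0,"spin":0},{"tx":0,"ty":0,"tz":0,"spin":0}]}' 1.5 40
```

```text
time_s: 4.15
eef_pos: [0.461, 0.2693, 0.0425]
eef_rot: [[-0.214, 0.977, 0.0], [0.977, 0.214, 0.0], [0.0, 0.0, -1.0]]
wrist_force: [-0.8, 0.4, 0.5]
width: 0.0852
finger_force: 0.0
time_s: 4.95
eef_pos: [0.4609, 0.2694, 0.0426]
eef_rot: [[-0.214, 0.977, 0.0], [0.977, 0.214, 0.0], [0.0, 0.0, -1.0]]
wrist_force: [-1.2, -1.3, 6.3]
width: 0.0272
finger_force: 39.4
```

```bash
python3 -m pendant '{"motion":[{"tx":0,"ty":0,"tz":-4,"spin":0},{"tx":0,"ty":0,"tz":-8,"spin":0},{"tx":0,"ty":0,"tz":-11,"spin":0},{"tx":-5,"ty":-1.5,"tz":-12,"spin":2},{"tx":-9,"ty":-2.7,"tz":-12,"spin":4},{"tx":-13,"ty":-3.9,"tz":-12,"spin":6},{"tx":-17,"ty":-5,"tz":-12,"spin":8.3},{"tx":-20,"ty":-5.9,"tz":-12,"spin":8.3}]}' >/dev/null && python3 -m pendant '{"motion":[{"tx":-4,"ty":-0.9,"tz":0,"spin":0},{"tx":-8,"ty":-1.7,"tz":0,"spin":0},{"tx":-10,"ty":-1.9,"tz":0,"spin":0},{"tx":-11,"ty":-1.9,"tz":0,"spin":0},{"tx":-11,"ty":-1.9,"tz":0,"spin":0},{"tx":-11,"ty":-1.9,"tz":0,"spin":0},{"tx":-11,"ty":-1.9,"tz":0,"spin":0}]}'
python3 - <<'E'
from easel import *
s=r.state(); R=np.array(s["eef_rot"]); print(s["eef_pos"],np.degrees(np.arctan2(R[1,1],R[0,1])),s["width"])
print("delta cm",R.T@(np.array([.4385,-.0613,.096])-s["eef_pos"])*100)
g=grab("wrist"); P=cloud(g).reshape(-1,3); q=(P-s["eef_pos"])@R
m=q[(abs(q[:,2]-.0046)<.006)&(abs(q[:,1])<.03)&(abs(q[:,0])<.09)]
print(cv2.minAreaRect((m[:,:2]*1000).astype(np.float32)),np.median(m[:,2]))
save(cv2.resize(g[0][100:400,120:520],(800,600),interpolation=cv2.INTER_CUBIC),"w4.png")
E
```

```text
time_s: 6.45
eef_pos: [0.4348, -0.0488, 0.162]
eef_rot: [[-0.072, 0.997, -0.0], [0.997, 0.072, 0.0], [0.0, -0.0, -1.0]]
wrist_force: [-0.1, -0.4, -1.3]
width: 0.0269
finger_force: 40.5
[ 0.43481876 -0.04881378  0.16195109] 4.129170642432362 0.026922048365834096
delta cm [-1.27279725  0.27808343  6.59489864]
((10.747062683105469, 0.92889404296875), (108.8099136352539, 52.51737976074219), 14.026144027709961) 0.003594112892676472
```

View pics/w4.png

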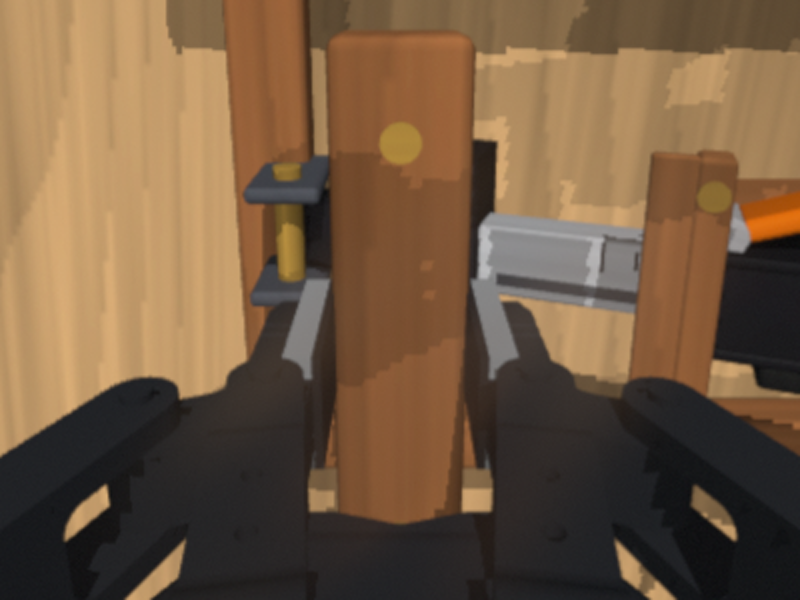

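The bar is held square, far end at crop row 33 (full-image row 116, col 320). The socket block's far-right corner shows at (497,142), i.e. full (368,171).

Run:
```python
from easel import *
g=load("wrist"); s=r.state(); R=np.array(s["eef_rot"]); e=np.array(s["eef_pos"])
T=g[4]
d=rays([(320,116.5)],g[2],g[3])[0]; d=R.T@(T[:3,:3]@d); c0=R.T@(T[:3,3]-e); t=(.0046-c0[2])/d[2]; print("bar end tool xy mm",(c0+t*d)*1000)
Rs,o=frame(.4374,-.0614,.0711)
print(proj((np.array([[.025,.035,0],[.025,.012,-.002]])@Rs.T+o),g))
```

```text
bar end tool xy mm [64.26629986  0.52584043  4.6       ]
[[358.92634532 176.71566391]
 [358.54875359 210.23531965]]
```

Run:
```python
from easel import *
g=load("wrist"); C=cloud(g); Rs,o=frame(.4374,-.0614,.0711); q=((C-o)@Rs*1000)
for v in (168,172,176,180,190,200):
    print(v,[(u,*q[v,u].round().astype(int).tolist(),int(g[0][v,u].mean())) for u in range(354,376,3)])
print(r.state()["eef_pos"],g[4][:3,3])
```

```text
168 [(354, 43, 58, 84, 85), (357, 7, 26, -69, 139), (360, 9, 26, -70, 149), (363, 11, 26, -71, 154), (366, 14, 26, -71, 154), (369, 16, 26, -73, 164), (372, 18, 26, -74, 163), (375, 21, 26, -75, 139)]
172 [(354, 43, 56, 85, 86), (357, 20, 35, -15, 36), (360, 22, 35, -16, 34), (363, 23, 34, -18, 33), (366, 25, 34, -21, 31), (369, 16, 23, -73, 147), (372, 19, 23, -72, 163), (375, 21, 23, -74, 143)]
176 [(354, 43, 55, 84, 85), (357, 23, 34, -4, 36), (360, 24, 34, -5, 34), (363, 25, 33, -11, 31), (366, 25, 31, -23, 30), (369, 17, 20, -72, 153), (372, 19, 19, -74, 162), (375, 21, 20, -74, 139)]
180 [(354, 43, 53, 84, 84), (357, 24, 33, 1, 36), (360, 25, 32, -3, 32), (363, 25, 30, -14, 32), (366, 25, 28, -21, 32), (369, 17, 16, -72, 154), (372, 19, 16, -73, 158), (375, 21, 16, -75, 140)]
190 [(354, 43, 49, 84, 76), (357, 24, 27, 1, 38), (360, 25, 25, -4, 33), (363, 25, 23, -13, 34), (366, -9223372036854775808, -9223372036854775808, -9223372036854775808, 34), (369, 17, 7, -73, 164), (372, 19, 7, -73, 158), (375, 21, 7, -76, 142)]
200 [(354, 43, 45, 84, 73), (357, 24, 20, 1, 38), (360, 25, 18, -5, 33), (363, 25, 15, -15, 33), (366, 25, 13, -23, 45), (369, 17, -2, -73, 142), (372, 20, -2, -74, 142), (375, 22, -2, -75, 141)]
[ 0.4347976 -0.0488644  0.1619318] [0.43011645 0.02241233 0.28702261]<stdin>:4: RuntimeWarning: invalid value encountered in cast
```

```bash
python3 -m pendant '{"motion":[{"tx":-1.2,"ty":0.28,"tz":0,"spin":0.1},{"tx":-1.2,"ty":0.28,"tz":2,"spin":0.1},{"tx":-1.2,"ty":0.28,"tz":4,"spin":0.1},{"tx":-1.2,"ty":0.28,"tz":5,"spin":0.1},{"tx":-1.2,"ty":0.28,"tz":5.3,"spin":0.1},{"tx":-1.2,"ty":0.28,"tz":5.6,"spin":0.1},{"tx":-1.2,"ty":0.28,"tz":5.8,"spin":0.1}]}'; python3 -m pendant '{"motion":[{"tx":0,"ty":0,"tz":0.2,"spin":0},{"tx":0,"ty":0,"tz":0.3,"spin":0},{"tx":0,"ty":0,"tz":0.4,"spin":0},{"tx":0,"ty":0,"tz":0.4,"spin":0}]}'
```

```text
time_s: 7.2
eef_pos: [0.439, -0.0618, 0.1057]
eef_rot: [[-0.069, 0.998, 0.001], [0.998, 0.069, -0.0], [-0.0, 0.001, -1.0]]
wrist_force: [-15.5, 2.5, 49.1]
width: 0.027
finger_force: 46.5
time_s: 7.6
eef_pos: [0.4382, -0.0616, 0.1002]
eef_rot: [[-0.069, 0.998, -0.001], [0.998, 0.069, 0.0], [0.0, -0.001, -1.0]]
wrist_force: [-5.5, -0.4, 1.5]
width: 0.0267
finger_force: 42.9
```

```bash
cat > bar.py <<'E'
from easel import *
s=r.state(); g=grab("wrist"); R=np.array(s["eef_rot"]); e=np.array(s["eef_pos"])
C=cloud(g); q=(C-e)@R
Rs,o=frame(.4374,-.0614,.0711); w=(C-o)@Rs
m=np.zeros(q.shape[:2],bool); m[110:330,290:350]=1
rgb=g[0].astype(int); m&=(rgb[...,0]>1.5*rgb[...,2])&(w[...,2]>.005)&(w[...,2]<.06)&(abs(w[...,0])<.04)
p=w[m]; A=np.c_[p[:,:2],np.ones(len(p))]; c_=np.linalg.lstsq(A,p[:,2],rcond=None)[0]
print("bar top in socket: n",len(p),"z=ax+by+c",c_.round(4),"x",np.percentile(p[:,0],[2,98]).round(4),"y",np.percentile(p[:,1],[1,99]).round(4),"tilt_x deg",np.degrees(np.arctan(c_[0])),"tool z",np.median(q[m][:,2]).round(4), s["wrist_force"],s["time_s"])
E
python3 bar.py
```

```text
bar top in socket: n 12859 z=ax+by+c [-0.3649 -0.0043  0.0352] x [0.0015 0.023 ] y [-0.025   0.0638] tilt_x deg -20.04652021931999 tool z 0.0035 [-5.54726925 -0.38219367  1.53648323] 7.6
```

```bash
python3 -m pendant '{"motion":[{"tx":0,"ty":0,"tz":0.1,"spin":0},{"tx":0,"ty":0,"tz":0.15,"spin":0},{"tx":0,"ty":0,"tz":0.2,"spin":0},{"tx":0,"ty":0,"tz":0.2,"spin":0}]}'; python3 -m pendant '{"motion":[{"tx":0,"ty":0,"tz":0.1,"spin":0},{"tx":0,"ty":0,"tz":0.15,"spin":0},{"tx":0,"ty":0,"tz":0.2,"spin":0},{"tx":0,"ty":0,"tz":0.2,"spin":0}]}'; python3 bar.py
```

```text
time_s: 8.05
eef_pos: [0.4382, -0.0615, 0.0978]
eef_rot: [[-0.069, 0.998, -0.001], [0.998, 0.069, 0.0], [0.0, -0.001, -1.0]]
wrist_force: [-5.2, -1.0, -0.0]
width: 0.0267
finger_force: 42.8
time_s: 8.45
eef_pos: [0.4382, -0.0615, 0.0959]
eef_rot: [[-0.069, 0.998, -0.001], [0.998, 0.069, 0.0], [0.0, -0.001, -1.0]]
wrist_force: [-6.0, -0.8, 0.6]
width: 0.027
finger_force: 42.9
bar top in socket: n 12849 z=ax+by+c [-0.3653 -0.0038  0.0307] x [0.     0.0215] y [-0.0249  0.0639] tilt_x deg -20.06911835647905 tool z 0.0035 [-5.98328773 -0.83125465  0.62272548] 8.45
```

```bash
python3 -m pendant '{"motion":[{"tx":0,"ty":-0.05,"tz":0.1,"spin":0},{"tx":0,"ty":-0.05,"tz":0.15,"spin":0},{"tx":0,"ty":-0.05,"tz":0.2,"spin":0},{"tx":0,"ty":-0.05,"tz":0.2,"spin":0}]}'
```

```text
time_s: 8.9
eef_pos: [0.4381, -0.0616, 0.094]
eef_rot: [[-0.069, 0.998, 0.0], [0.998, 0.069, -0.0], [-0.0, 0.0, -1.0]]
wrist_force: [-3.1, 0.2, 0.3]
width: 0.0269
finger_force: 42.8
```

```bash
python3 -m pendant '{"motion":[{"tx":0,"ty":0,"tz":0.1,"spin":0},{"tx":0,"ty":0,"tz":0.15,"spin":0},{"tx":0,"ty":0,"tz":0.2,"spin":0},{"tx":0,"ty":0,"tz":0.2,"spin":0}]}'
```

```text
time_s: 9.3
eef_pos: [0.4383, -0.0617, 0.0928]
eef_rot: [[-0.069, 0.998, 0.001], [0.998, 0.069, -0.0], [-0.0, 0.001, -1.0]]
wrist_force: [-7.1, 1.0, 15.2]
width: 0.0269
finger_force: 44.6
```

```bash
python3 -m pendant '{"motion":[{"tx":0,"ty":0,"tz":-0.1,"spin":0},{"tx":0,"ty":0,"tz":-0.1,"spin":0},{"tx":0,"ty":0,"tz":-0.1,"spin":0},{"tx":0,"ty":0,"tz":-0.1,"spin":0}]}' 4.2 20; python3 bar.py
```

```text
time_s: 9.7
eef_pos: [0.4381, -0.0616, 0.0929]
eef_rot: [[-0.069, 0.998, 0.0], [0.998, 0.069, -0.0], [-0.0, 0.0, -1.0]]
wrist_force: [0.6, 0.9, 0.7]
width: 0.0421
finger_force: 0.0
bar top in socket: n 12856 z=ax+by+c [-0.3348 -0.0059  0.0275] x [-0.0011  0.0206] y [-0.0248  0.0638] tilt_x deg -18.51152931315192 tool z 0.0034 [0.58804934 0.93139818 0.67021276] 9.7
```

```bash
python3 -m pendant '{"motion":[{"tx":0,"ty":-0.5,"tz":0,"spin":0},{"tx":0,"ty":-0.8,"tz":0,"spin":0},{"tx":0,"ty":-1.0,"tz":0,"spin":0},{"tx":0,"ty":-1.2,"tz":0,"spin":0},{"tx":0,"ty":-1.4,"tz":0,"spin":0},{"tx":0,"ty":-1.4,"tz":0,"spin":0}]}'; python3 bar.py
```

```text
time_s: 10.35
eef_pos: [0.4242, -0.0626, 0.0932]
eef_rot: [[-0.069, 0.998, 0.001], [0.998, 0.069, -0.0], [-0.0, 0.001, -1.0]]
wrist_force: [1.7, 1.5, 1.0]
width: 0.042
finger_force: 0.8
bar top in socket: n 9968 z=ax+by+c [ 0.0252 -0.003   0.0193] x [-0.0142  0.0062] y [-0.0321  0.0636] tilt_x deg 1.4434896544687152 tool z 0.0128 [1.72695341 1.47419702 0.97723729] 10.35
```

```bash
python3 -m pendant '{"motion":[{"tx":0,"ty":0.6,"tz":0,"spin":0},{"tx":0,"ty":0.6,"tz":-2,"spin":0},{"tx":0,"ty":0.6,"tz":-5,"spin":0},{"tx":0,"ty":0.6,"tz":-6,"spin":0},{"tx":0,"ty":0.6,"tz":-6,"spin":0},{"tx":0,"ty":0.6,"tz":-6,"spin":0}]}'
python3 - <<'E'
import bar
from easel import *
g=load("wrist"); C=cloud(g); Rs,o=frame(.4374,-.0614,.0711); q=(C-o)@Rs
m=(abs(q[...,2]-.019)<.003)&(abs(q[...,0])<.025)&(abs(q[...,1])<.075)
p=q[m]; print(len(p),cv2.minAreaRect((p[:,:2]*1000).astype(np.float32)),np.median(p,axis=0), np.percentile(p[:,0],[1,99]),np.percentile(p[:,1],[1,99]))
f=q[(abs(q[...,2])<.003)&(abs(q[...,0])<.035)&(abs(abs(q[...,1])-.025)<.009)]; print("face",np.percentile(f[:,0],[1,99]),np.median(f[:,2]))
E
```

```text
time_s: 11.0
eef_pos: [0.4297, -0.062, 0.1522]
eef_rot: [[-0.069, 0.998, -0.001], [0.998, 0.069, 0.0], [0.0, -0.001, -1.0]]
wrist_force: [0.1, 1.1, -0.4]
width: 0.0421
finger_force: 0.0
bar top in socket: n 9800 z=ax+by+c [-1.485e-01 -1.000e-04  1.830e-02] x [-0.0137  0.0127] y [-0.0624  0.063 ] tilt_x deg -8.44730122564641 tool z 0.071 [ 0.0785986   1.07070492 -0.41376869] 11.0
8806 ((-0.9711284637451172, -0.7832260131835938), (129.547607421875, 28.035797119140625), 89.9665298461914) [4.31120986e-05 7.97847702e-03 1.90313909e-02] [-0.01421045  0.01242363] [-0.06256389  0.06292296]
face [-0.03281749  0.02515193] 0.0011593581744747175
```

```bash
python3 -m pendant '{"motion":[{"tx":0,"ty":0.05,"tz":0,"spin":0},{"tx":0,"ty":0.05,"tz":0,"spin":0},{"tx":0,"ty":0.05,"tz":1,"spin":0},{"tx":0,"ty":0.05,"tz":3,"spin":0},{"tx":0,"ty":0.05,"tz":4,"spin":0},{"tx":0,"ty":0.05,"tz":4.8,"spin":0},{"tx":0,"ty":0.05,"tz":5.0,"spin":0}]}' 0 20; python3 -m pendant '{"motion":[{"tx":0,"ty":0,"tz":0.15,"spin":0},{"tx":0,"ty":0,"tz":0.3,"spin":0},{"tx":0,"ty":0,"tz":0.4,"spin":0},{"tx":0,"ty":0,"tz":0.4,"spin":0}]}'
```

```text
time_s: 11.75
eef_pos: [0.4301, -0.062, 0.1021]
eef_rot: [[-0.069, 0.998, -0.001], [0.998, 0.069, 0.0], [0.0, -0.001, -1.0]]
wrist_force: [-0.3, -0.7, 0.8]
width: -0.0002
finger_force: 0.0
time_s: 12.15
eef_pos: [0.431, -0.0621, 0.1007]
eef_rot: [[-0.069, 0.998, 0.002], [0.998, 0.069, -0.0], [-0.0, 0.001, -1.0]]
wrist_force: [-7.4, 1.9, 24.6]
width: 0.0001
finger_force: 13.0
```

```bash
python3 -m pendant '{"motion":[{"tx":0,"ty":0,"tz":-2,"spin":0},{"tx":0,"ty":0,"tz":-6,"spin":0},{"tx":0,"ty":0,"tz":-10,"spin":0},{"tx":0,"ty":0,"tz":-13,"spin":0},{"tx":0,"ty":0,"tz":-13,"spin":0},{"tx":0,"ty":0,"tz":-13,"spin":0}]}' 8.5
python3 - <<'E'
from easel import *
print(np.round(r.state()["joints"],1))
g=grab("wrist"); C=cloud(g); Rs,o=frame(.4374,-.0614,.0711); q=(C-o)@Rs
m=(abs(q[...,2]-.019)<.002)&(abs(q[...,0])<.025)&(abs(q[...,1])<.075)
p=q[m]; A=np.c_[p[:,:2],np.ones(len(p))]; print(len(p),cv2.minAreaRect((p[:,:2]*1000).astype(np.float32)),np.median(p[:,2]),np.linalg.lstsq(A,p[:,2],rcond=None)[0])
save(cv2.resize(g[0][100:350,160:560],(800,500),interpolation=cv2.INTER_CUBIC),"w5.png")
E
```

```text
time_s: 12.75
eef_pos: [0.4305, -0.0621, 0.2294]
eef_rot: [[-0.069, 0.998, 0.002], [0.998, 0.069, -0.0], [-0.001, 0.002, -1.0]]
wrist_force: [0.0, 0.4, 0.5]
width: 0.0844
finger_force: 0.0
[-14.3   9.5 112.1  -0.   58.4 -18.3]
4765 ((-0.9558811187744141, -0.6418609619140625), (129.0425262451172, 27.953584671020508), 89.73448944091797) 0.01904400093115954 [-7.78370526e-03 -3.99030238e-05  1.90105582e-02]
```

View pics/w5.png

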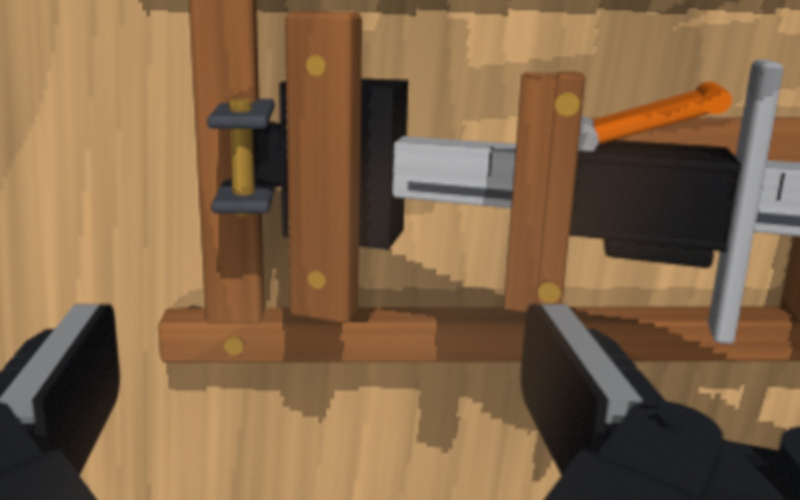

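The ledge is seated flush (bar from (323,15) to (322,315), fitted tilt below 0.5°). The lever tip is at (712,98) and the pull bar at (745,200). Now the holder.

```bash
python3 -m pendant '{"motion":[{"tx":0,"ty":3,"tz":0,"spin":8},{"tx":0,"ty":6,"tz":0,"spin":16},{"tx":0,"ty":8,"tz":0,"spin":24},{"tx":0,"ty":10,"tz":0,"spin":32},{"tx":0,"ty":12,"tz":0,"spin":40},{"tx":0,"ty":13,"tz":0,"spin":48},{"tx":0,"ty":13.5,"tz":0,"spin":56},{"tx":0,"ty":13.5,"tz":0,"spin":64}]}' 7.2 > /dev/null; python3 -m pendant '{"motion":[{"tx":0,"ty":0,"tz":0,"spin":8},{"tx":0,"ty":0,"tz":0,"spin":16},{"tx":0,"ty":0,"tz":0,"spin":24},{"tx":0,"ty":0,"tz":0,"spin":26},{"tx":0,"ty":0,"tz":0,"spin":26},{"tx":0,"ty":0,"tz":0,"spin":26}]}'
cat > tgt.py <<'E'
from easel import *
import sys
Rs,o=frame(.4374,-.0614,.0711)
def report(t):
    s=r.state(); R=np.array(s["eef_rot"]); e=np.array(s["eef_pos"])
    print("tcp in socket mm",((e-o)@Rs*1000).round(1),"yaw",np.degrees(np.arctan2(R[1,0],R[0,0])).round(2),"w",round(s["width"],4),"F",np.round(s["wrist_force"],1),s["time_s"])
    print("delta cm",(R.T@(o+Rs@(np.array(t)/1000)-e)*100).round(2))
report([float(a) for a in sys.argv[1:4]])
E
python3 tgt.py 131.5 9.5 2
```

```text
time_s: 14.2
eef_pos: [0.5648, -0.0527, 0.228]
eef_rot: [[0.998, 0.07, -0.002], [0.07, -0.998, 0.0], [-0.002, -0.0, -1.0]]
wrist_force: [0.2, 0.3, -0.1]
width: 0.0721
finger_force: 0.0
tcp in socket mm [176.2  -0.4 110.8] yaw 4.04 w 0.0721 F [ 0.2  0.3 -0.1] 14.2
delta cm [-0.46 -0.98 11.76]
```

```bash
cat > hold.py <<'E'
from easel import *
Rs,o=frame(.4374,-.0614,.0711)
g=grab("wrist"); q=((cloud(g)-o)@Rs).reshape(-1,3)*1000; rgb=g[0].reshape(-1,3).astype(int)
yb=abs(q[:,1])<48
m=yb&(abs(q[:,2]-15.5)<3)&(q[:,0]>140)&(q[:,0]<270)&(rgb.min(1)>70)&(rgb.max(1)-rgb.min(1)<40)
if m.sum(): print("pullbar",m.sum(),np.percentile(q[m,0],[1,50,99]).round(1),np.percentile(q[m,1],[1,99]).round(1))
red=(rgb[:,0]>90)&(rgb[:,0]>2*rgb[:,1])&(rgb[:,0]>2*rgb[:,2])&(abs(q[:,1])<13)&(q[:,0]>200)&(q[:,0]<280)&(abs(q[:,2]+1)<5)
if red.sum(): print("tape",red.sum(),np.percentile(q[red,0],[1,50,99]).round(1),np.median(q[red,2]).round(1),np.percentile(q[red,1],[1,99]).round(1))
l=(rgb[:,0]>1.5*rgb[:,1])&(rgb[:,1]>2*rgb[:,2])&(rgb[:,0]>130)&(q[:,1]>15)&(q[:,1]<55)&(q[:,0]>90)&(q[:,0]<270)&(q[:,2]>3)&(q[:,2]<12)
if l.sum()>20: print("lever",l.sum(),np.polyfit(q[l,0],q[l,1],1).round(3),q[l].max(0).round(1),q[l].min(0).round(1))
E
python3 hold.py
```

```text
pullbar 1422 [150.1 154.5 157.1] [-47.   46.9]
tape 587 [246.9 250.2 253.1] -0.2 [-12.7  11.9]
lever 389 [  0.388 -19.111] [145.   39.6  10.5] [104.1  19.7   7. ]
```

```bash
python3 tgt.py 129 9.5 3; python3 -m pendant '{"motion":[{"tx":-0.6,"ty":-0.98,"tz":2,"spin":0},{"tx":-0.68,"ty":-0.98,"tz":5,"spin":0},{"tx":-0.68,"ty":-0.98,"tz":8,"spin":0},{"tx":-0.68,"ty":-0.98,"tz":9,"spin":0},{"tx":-0.68,"ty":-0.98,"tz":9,"spin":0},{"tx":-0.68,"ty":-0.98,"tz":9,"spin":0}]}'; python3 tgt.py 129 9.5 3; python3 hold.py
```

```text
tcp in socket mm [176.4  -0.4 111. ] yaw 4.03 w 0.0722 F [-0.2  0.4 -0.4] 14.25
delta cm [-0.74 -0.99 11.77]
time_s: 14.85
eef_pos: [0.5583, -0.0436, 0.14]
eef_rot: [[0.998, 0.069, 0.001], [0.069, -0.998, -0.0], [0.001, 0.0, -1.0]]
wrist_force: [-0.1, 0.6, -0.1]
width: 0.0716
finger_force: 0.0
tcp in socket mm [140.6   9.2  30.2] yaw 3.97 w 0.0716 F [-0.1  0.6 -0.1] 14.85
delta cm [-0.17 -0.03  2.95]
pullbar 3550 [149.9 154.7 157.1] [-47.   46.9]
lever 748 [  0.398 -20.458] [144.3  39.8  10.5] [104.   19.    7.6]
```

```bash
python3 -m pendant '{"motion":[{"tx":-0.2,"ty":-0.03,"tz":0.5,"spin":0},{"tx":-0.2,"ty":-0.03,"tz":1.5,"spin":0},{"tx":-0.2,"ty":-0.03,"tz":2.5,"spin":0},{"tx":-0.2,"ty":-0.03,"tz":2.95,"spin":0},{"tx":-0.2,"ty":-0.03,"tz":2.95,"spin":0},{"tx":-0.2,"ty":-0.03,"tz":2.95,"spin":0}]}'; python3 tgt.py 129 9.5 3
python3 - <<'E'
import hold
save=hold.save; save(hold.cv2.resize(hold.g[0][80:400,60:580],(800,492),interpolation=hold.cv2.INTER_CUBIC),"w6.png")
E
```

```text
time_s: 15.5
eef_pos: [0.5557, -0.0433, 0.1094]
eef_rot: [[0.998, 0.069, -0.0], [0.069, -0.998, 0.0], [-0.0, -0.0, -1.0]]
wrist_force: [-0.3, -0.1, 1.1]
width: 0.072
finger_force: 0.0
tcp in socket mm [127.8   9.6   2.3] yaw 3.96 w 0.072 F [-0.3 -0.1  1.1] 15.5
delta cm [ 0.09  0.01 -0.11]
pullbar 5668 [144.8 154.8 157.1] [-47.1  46.9]
lever 1027 [  0.406 -21.613] [144.3  39.9  10.4] [103.3  18.9   7.3]
```

View pics/w6.png

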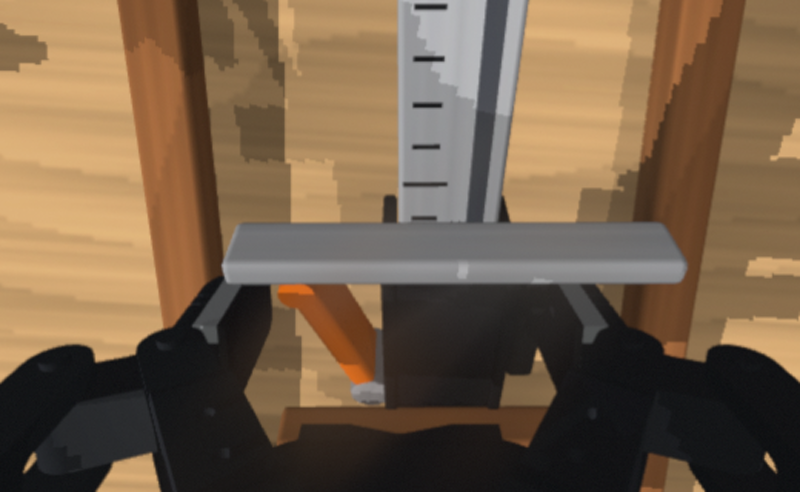

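The view shows the left finger outside the orange lever (tip at (295,295)), the right finger beside the palm pad (520,340), and both behind the pull bar (225–685, row 250). Now push up the mast.

```bash
python3 -m pendant '{"motion":[{"tx":0.47,"ty":0,"tz":-0.17,"spin":0},{"tx":1.41,"ty":0,"tz":-0.51,"spin":0},{"tx":2.35,"ty":0,"tz":-0.86,"spin":0},{"tx":3.76,"ty":0,"tz":-1.37,"spin":0},{"tx":5.17,"ty":0,"tz":-1.88,"spin":0},{"tx":6.11,"ty":0,"tz":-2.22,"spin":0},{"tx":6.58,"ty":0,"tz":-2.39,"spin":0},{"tx":7.05,"ty":0,"tz":-2.57,"spin":0}]}'; python3 -m pendant '{"motion":[{"tx":0,"ty":0,"tz":0,"spin":0},{"tx":0,"ty":0,"tz":0,"spin":0}]}' >/dev/null; python3 tgt.py 220 9.5 3; python3 hold.py
```

```text
time_s: 16.35
eef_pos: [0.6262, -0.0384, 0.1352]
eef_rot: [[0.998, 0.069, -0.0], [0.069, -0.998, -0.0], [-0.0, -0.0, -1.0]]
wrist_force: [-1.9, 0.1, 0.9]
width: 0.0719
finger_force: 0.9
tcp in socket mm [202.5   9.5   2.4] yaw 3.96 w 0.072 F [-0.9 -0.6  0. ] 16.55
delta cm [ 1.62  0.   -0.66]
pullbar 5360 [219.4 224.8 227.1] [-47.  47.]
tape 1228 [246.9 250.4 253.5] -0.3 [-12.8  11.9]
lever 712 [  0.443 -56.86 ] [213.4  40.   10.4] [173.4  18.9   7.5]
```

```bash
python3 -m pendant '{"motion":[{"tx":0.38,"ty":0,"tz":-0.14,"spin":0},{"tx":0.85,"ty":0,"tz":-0.31,"spin":0},{"tx":1.22,"ty":0,"tz":-0.44,"spin":0},{"tx":1.5,"ty":0,"tz":-0.55,"spin":0},{"tx":1.6,"ty":0,"tz":-0.58,"spin":0},{"tx":1.6,"ty":0,"tz":-0.58,"spin":0}]}' >/dev/null; python3 tgt.py 222 9.5 3
python3 - <<'E'
import hold,cv2
from easel import *
g=hold.g; Rs,o=hold.Rs,hold.o
for z in (-.002,.001,.0165): print(z,proj(np.array([[.2469,0,z],[.2439,0,z]])@Rs.T+o,g).round(1).tolist())
im=g[0]; print([(v,*im[v,316].tolist()) for v in range(150,235,3)])
save(cv2.resize(im[120:270,215:415],(800,600),interpolation=cv2.INTER_CUBIC),"w7.png")
E
```

```text
tcp in socket mm [219.9   9.5   2.4] yaw 3.96 w 0.0719 F [-0.7 -0.2 -1.3] 17.2
delta cm [ 0.17 -0.   -0.13]
pullbar 5400 [236.8 242.2 244.6] [-47.   46.8]
tape 932 [246.9 250.3 253.6] -0.2 [-12.7  11.6]
lever 713 [  0.44  -63.948] [229.9  39.9  10.3] [190.1  18.9   7.3]
-0.002 [[348.8, 220.0], [348.4, 226.2]]
0.001 [[349.3, 225.4], [348.9, 231.6]]
0.0165 [[352.7, 256.9], [352.2, 263.3]]
[(150, 99, 78, 45), (153, 181, 144, 99), (156, 183, 146, 100), (159, 180, 144, 99), (162, 182, 145, 100), (165, 170, 136, 94), (168, 173, 138, 95), (171, 185, 147, 102), (174, 187, 149, 103), (177, 199, 158, 109), (180, 201, 160, 110), (183, 185, 137, 95), (186, 160, 98, 69), (189, 160, 100, 70), (192, 164, 103, 72), (195, 167, 105, 74), (198, 164, 103, 73), (201, 161, 101, 73), (204, 157, 95, 68), (207, 157, 94, 68), (210, 177, 108, 78), (213, 177, 101, 73), (216, 134, 57, 48), (219, 100, 51, 44), (222, 99, 53, 46), (225, 68, 58, 50), (228, 68, 58, 50), (231, 66, 57, 51), (234, 87, 80, 77)]
```

View pics/w7.png

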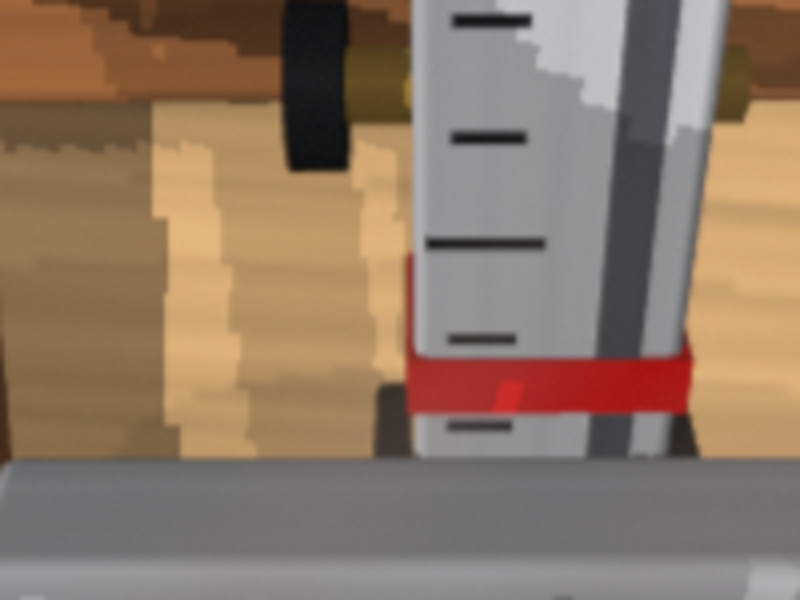

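Tape lower edge at crop row 412 (full 223); the bar's lower up-mast edge is at crop row 458 (full 234.5), and the face runs up to its top edge at row 560 (full 260). I check the face position directly.

Run:
```python
from easel import *
g=load("wrist"); Rs,o=frame(.4374,-.0614,.0711); q=(cloud(g)-o)@Rs*1000
for v in (210,216,219,221,222,223,224,226,230,233,234,235,236,238,242,246,250,254,258,260,262,266,270,276,280): print(v,np.nanmedian(q[v,325:375],axis=0).round(1),g[0][v,325:375].mean(0).astype(int))
```

```text
210 [ 2.53e+02  1.00e-01 -3.00e-01] [148  47  45]
216 [ 2.501e+02 -2.000e-01 -5.000e-01] [170  37  33]
219 [248.8  -0.3  -0.3] [170  36  33]
221 [ 2.479e+02 -1.000e-01 -2.000e-01] [170  36  32]
222 [ 2.475e+02 -2.000e-01 -2.000e-01] [168  45  43]
223 [246.5  -0.4  -0.8] [149  89  89]
224 [ 2.46e+02 -1.00e-01 -8.00e-01] [126 112 113]
226 [ 2.451e+02 -2.000e-01 -8.000e-01] [100  98  99]
230 [243.   -0.4  -0.9] [128 127 129]
233 [241.5  -0.5  -0.9] [125 124 126]
234 [ 2.432e+02 -2.000e-01  1.600e+00] [108 107 107]
235 [ 2.438e+02 -1.000e-01  2.600e+00] [102 100 101]
236 [243.8  -0.    3.2] [107 105 106]
238 [243.8   0.    4.3] [110 109 109]
242 [2.438e+02 1.000e-01 6.300e+00] [114 113 114]
246 [243.7   0.3   8.3] [113 112 112]
250 [243.8   0.4  10.3] [113 111 113]
254 [243.6   0.5  11.9] [113 112 114]
258 [243.6   0.8  13.8] [118 116 117]
260 [243.4   0.8  14.5] [134 133 134]
262 [243.    0.7  15.1] [147 146 148]
266 [241.7   0.6  15.7] [142 140 141]
270 [239.7   0.6  15.6] [123 122 123]
276 [232.7  -0.   12.1] [52 47 46]
280 [ 2.304e+02 -1.000e-01  1.200e+01] [52 47 46]
```

```bash
python3 -m pendant '{"motion":[{"tx":0.1,"ty":0,"tz":-0.04,"spin":0},{"tx":0.2,"ty":0,"tz":-0.07,"spin":0},{"tx":0.28,"ty":0,"tz":-0.1,"spin":0},{"tx":0.28,"ty":0,"tz":-0.1,"spin":0},{"tx":0.28,"ty":0,"tz":-0.1,"spin":0},{"tx":0.28,"ty":0,"tz":-0.1,"spin":0}]}'
cat > chk.py <<'E'
from easel import *
s=r.state(); g=grab("wrist"); Rs,o=frame(.4374,-.0614,.0711); q=(cloud(g)-o)@Rs*1000; rgb=g[0].astype(int)
red=(rgb[...,0]>2*rgb[...,1])&(rgb[...,0]>90)&(abs(q[...,1])<10)&(abs(q[...,2]+1)<3)&(q[...,0]>235)
b=(abs(q[...,1])<12)&(q[...,2]>5)&(q[...,2]<12)&(q[...,0]>236)&(q[...,0]<256)
l=(rgb[...,0]>1.5*rgb[...,1])&(rgb[...,1]>2*rgb[...,2])&(rgb[...,0]>110)&(q[...,1]>15)&(q[...,1]<55)&(q[...,0]>180)&(q[...,0]<240)&(q[...,2]>3)&(q[...,2]<13)
print("tape low",np.percentile(q[red][:,0],[0.5,2]).round(1) if red.sum() else None,red.sum(),"bar face",np.nanmedian(q[b][:,0]).round(1),b.sum())
if l.sum()>15: print("lever n",l.sum(),"slope",np.polyfit(q[l][:,0],q[l][:,1],1).round(3),q[l].max(0).round(1))
e=np.array(s["eef_pos"]); print("tcp",((e-o)@Rs*1000).round(1),"w",round(s["width"],4),"ff",round(s["finger_force"],1),"F",np.round(s["wrist_force"],1),s["time_s"])
E
python3 chk.py
```

```text
time_s: 17.85
eef_pos: [0.6447, -0.0371, 0.142]
eef_rot: [[0.998, 0.069, 0.0], [0.069, -0.998, -0.0], [0.0, 0.0, -1.0]]
wrist_force: [-1.4, 0.4, 0.0]
width: 0.0721
finger_force: 0.6
tape low [246.4 246.9] 728 bar face 246.5 1008
lever n 751 slope [  0.447 -66.794] [233.4  39.8  10.4]
tcp [222.8   9.5   2.4] w 0.0721 ff 0.6 F [-1.4  0.4  0. ] 17.85
```

At the mark to under 1 mm with the lever open and contact held. Now close in steps, shifting right as the fingers close.

```bash
python3 -m pendant '{"motion":[{"tx":0,"ty":0.15,"tz":0,"spin":0},{"tx":0,"ty":0.3,"tz":0,"spin":0},{"tx":0,"ty":0.3,"tz":0,"spin":0}]}' 6.4 40; python3 -m pendant '{"motion":[{"tx":0,"ty":0.15,"tz":0,"spin":0},{"tx":0,"ty":0.3,"tz":0,"spin":0},{"tx":0,"ty":0.3,"tz":0,"spin":0}]}' 5.8 40 ; python3 chk.py
```

```text
time_s: 18.2
eef_pos: [0.6449, -0.0402, 0.142]
eef_rot: [[0.998, 0.069, -0.0], [0.069, -0.998, 0.0], [-0.0, -0.0, -1.0]]
wrist_force: [-1.6, -0.6, 1.8]
width: 0.064
finger_force: 0.7
time_s: 18.5
eef_pos: [0.6453, -0.043, 0.1428]
eef_rot: [[0.998, 0.069, 0.001], [0.069, -0.998, 0.0], [0.001, -0.0, -1.0]]
wrist_force: [-4.4, 1.1, 9.0]
width: 0.0581
finger_force: 8.7
tape low [246.7 247. ] 687 bar face 246.5 976
lever n 703 slope [  0.307 -40.267] [233.1  34.   10.3]
tcp [223.2   3.6   3.1] w 0.0581 ff 8.7 F [-4.4  1.1  9. ] 18.5
```

```bash
python3 -m pendant '{"motion":[{"tx":0,"ty":0.15,"tz":0,"spin":0},{"tx":0,"ty":0.3,"tz":0,"spin":0},{"tx":0,"ty":0.3,"tz":0,"spin":0}]}' 5.2 40; python3 -m pendant '{"motion":[{"tx":0,"ty":0.05,"tz":0,"spin":0},{"tx":0,"ty":0.05,"tz":0,"spin":0},{"tx":0,"ty":0.05,"tz":0,"spin":0},{"tx":0,"ty":0.05,"tz":0,"spin":0},{"tx":0,"ty":0.05,"tz":0,"spin":0}]}' 4.2 50 ; python3 chk.py
```

```text
time_s: 18.85
eef_pos: [0.6456, -0.046, 0.1431]
eef_rot: [[0.998, 0.069, 0.001], [0.069, -0.998, 0.0], [0.001, -0.0, -1.0]]
wrist_force: [-4.8, 1.3, 11.4]
width: 0.0522
finger_force: 7.2
time_s: 19.35
eef_pos: [0.6459, -0.0488, 0.1442]
eef_rot: [[0.998, 0.068, 0.002], [0.068, -0.998, -0.003], [0.002, 0.003, -1.0]]
wrist_force: [-9.1, -12.2, 18.5]
width: 0.0449
finger_force: 52.7
tape low [246.6 246.9] 687 bar face 246.5 968
lever n 607 slope [-1.8000e-02  2.2586e+01] [232.   22.5  10.2]
tcp [223.9  -2.3   4.4] w 0.0449 ff 52.7 F [ -9.1 -12.2  18.5] 19.35
```

```bash
python3 -m pendant '{"motion":[{"tx":0.03,"ty":0.1,"tz":-0.08,"spin":0},{"tx":0.05,"ty":0.15,"tz":-0.12,"spin":0},{"tx":0.05,"ty":0.15,"tz":-0.12,"spin":0},{"tx":0.05,"ty":0.15,"tz":-0.12,"spin":0},{"tx":0.05,"ty":0.15,"tz":-0.12,"spin":0},{"tx":0.05,"ty":0.15,"tz":-0.12,"spin":0}]}' ; python3 chk.py
```

```text
time_s: 20.0
eef_pos: [0.6459, -0.0489, 0.1443]
eef_rot: [[0.998, 0.068, 0.0], [0.068, -0.998, -0.001], [0.0, 0.001, -1.0]]
wrist_force: [-7.9, -5.5, 11.6]
width: 0.0451
finger_force: 51.6
tape low [246.4 246.8] 690 bar face 246.6 944
lever n 603 slope [-1.7000e-02  2.2354e+01] [232.9  22.2  10.3]
tcp [223.9  -2.4   4.5] w 0.0451 ff 51.6 F [-7.9 -5.5 11.6] 20.0
```

Run:
```python
from h import *
g=grab("side"); save(cv2.resize(g[0][130:300,230:420],(800,716))[:600],"s2.png")
```

```text
(no output)
```

View pics/s2.png

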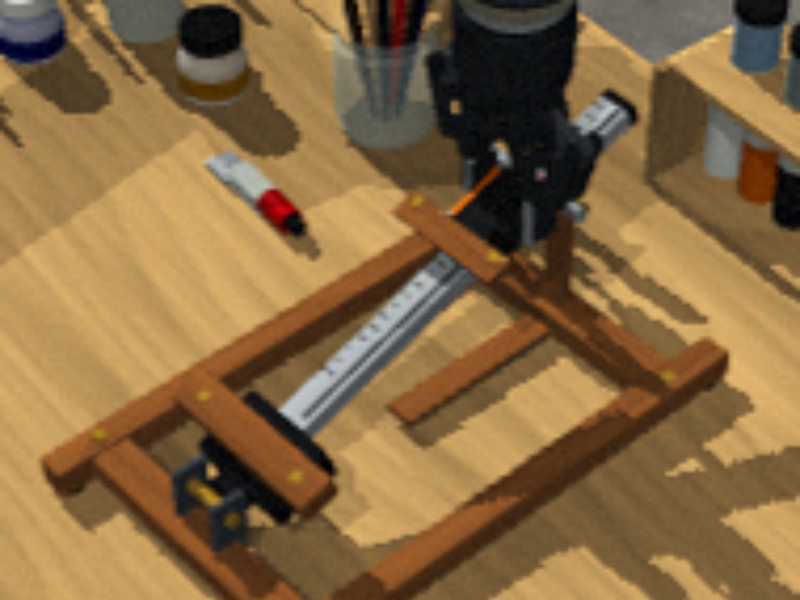

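The side view shows the ledge flush on the socket (255,440), the holder pinched at the mark with the lever closed (480,190), and the red tube and jars where they were. All measured values agree, so I hand it in.

```bash
python3 -c "
from cell import r
print(r.sign_off())"
```

```text
the job is handed in; nothing more can be done
None
```

The job is handed in at about 20 s of the 58 s allowed: the ledge is seated flush in the socket and released, and the holder is within about 1 mm of the tape mark. The lever is closed and still pinched with about 50 N; the hand-in gave no verdict back.

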